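# Fold up the bench magnifier

## Robot

A 6-joint arm with a two-finger parallel gripper is mounted at the origin on the work surface; the furniture and walls round the work are solid. World frame = base frame: x ahead of the robot, y to its left, z up, the work surface at z = 0. Lengths are in m, angles in rad, forces in N, time in s.
With the tool pointing down it reaches from about 0.375 to 0.975 m from the base axis. Payload 3.8 kg.
Tool frame: the origin (TCP) lies where the fingers leave the gripper's body, on its centre line; the fingertips stand 73 mm ahead of it and the grasp point (between the pads) lies 54 mm ahead of it (nose_length is the distance from the TCP to the fingertips, in m); z points along the fingers, y is the line along which they close (so a half turn about z gives the same grasp; the last joint's range is limited). The gripper opens to 85 mm and grips with 20 to 120 N. Pads are 22 mm wide; open, the fingers measure 114 mm over their backs; the gripper's body (76 mm by 85 mm) begins 54 mm behind the grasp point. The pads swing forward as they close: fully open they stand 13 mm farther back than shut.
Start: joints at [1.212, 0.264, 1.604, -0, 1.274, -0.037], TCP at [0.213, 0.64, 0.304] pointing down, gripper open.
Joint ranges: [-2.63, 2.63], [-0.94, 2.18], [0.31, 2.57], [-1.31, 4.45], [0, 2.66], [-2.55, 2.55]. Speed limits (rad/s): [2.57, 2.57, 3.14, 3.14, 3.14, 3.14].

## Interface

Orientations are given as a rotation vector (axis times angle).
In Python, from workcell import read_state, read_camera, calibration, finish_job, look_for, cut_out, tip_of, nose_length gives the robot as it stands.
- The arm moves only by the tool step_arm, never from a script. Its argument "targets" is a list of rows, each a list of 3 entries, a list of its own where there are three numbers: the turn, a rotation vector about the tool's x, y, z in rad, then the shift along the tool's x, y, z in mm, then the finger opening in mm, from 0 to 85.4. In form: [[[ax, ay, az], [x, y, z], grip], ...]. A call has 1 to 5 rows; each row shifts and turns the commanded pose from where the row before left it, along the tool's axes as they then stand; what a row does not reach is not made up. A row lasts 1/12 s, in which the tool goes at most 41.7 mm and 7.16 degrees, less where a joint would pass 70% of its speed; a pose out of reach is approached as far as the arm can. A call with a gripper value outside its range is refused whole. The fingers move at their own pace and stop on an object; "grip_force" is the grip in N (left out, the last holds). Time passes only in rows, so rows that do not move let the fingers close. It gives the time, the measured TCP pose, the force, the opening and the grip force at its end, in the units of the state.
- read_state(): the state, without advancing time (a new reading comes with each control period).
- read_camera(name): name is "scene" or "top" or "wrist"; returns the picture (480x640x3 uint8, red, green, blue); there is no depth.
- calibration(name): a dict with "camera_matrix" (3x3 intrinsics, pixels), "R" (3x3) and "t" (3): a world point X has camera coordinates R X + t. Camera axes: x right, y down, z forward; pixel columns grow to the right and rows downward; lengths in m; the calibration is good to about 2 mm. A picture is of the moment at which its call begins: read the wrist's pose just before it. calibration takes no time and is no camera call; for the wrist camera it gives the pose at the moment of the call.
- finish_job(): hands the job in; it is judged then, once.
Trained networks look in the newest picture that a camera, given by its name, has taken for a name from the list of things; names that differ only in an ending like _2 or _b are one class to them, and where a whole thing is asked for, a point or a joint stands for the part that bears it (a point fixed in the world has none). Each returns a list of dicts, best first, with "score" (0 to 1); they miss things now and then, are a little off and sometimes report something else, mostly with a low value. They report only what shows in the picture. A call takes as long as a camera call. They do not tell look-alikes from the thing itself.
- look_for(camera, query): "extent" ([left, top, right, bottom] in pixels, round what is visible of it).
- cut_out(camera, query): "region" (480x640 bool, what is visible of it) and "extent" ([left, top, right, bottom] in pixels, round what is visible of it).
- tip_of(camera, query): "at" ([row, column] in pixels: a listed point, or the origin of a listed thing).
The state is a dict: "time": time; "q": joint angles; "joint_vel": joint speeds; "joint_torque": joint torques, N m; "tool_pos": TCP position; "tcp_rot": TCP orientation; "wrist_force": force on the tool from outside, world axes, zero at the start; "torque": the same for the moment, N m; "width": opening from 0.0 (shut) to 1.0 (fully open); "grip_force": force on a finger pad.
Only numpy, scipy, OpenCV 4.12 (cv2) and the standard library are available. Lean on these libraries where they do the work, as an engineer would, in place of code of your own. Each camera call takes 0.05 s, during which the arm holds its last target. There are 200 camera calls.

## Task

Fold up the bench magnifier in sequence: first lay its tilted lens head down flat on the outer arm, then fold the outer arm right back over the inner arm, and only then swing the folded arms round until they are parked fully home over the yellow-capped rest post of the stand. Leave the inner arm where it stands until the outer arm is folded, go round whichever side is not blocked by a jar, and do not disturb the two jars, the tape roll or the note pad.

Things in the scene. Friction and masses are not known exactly. Their poses are not given: they have to be found in the camera images.
- stand: Fixed grey base plate of the magnifier, 70 x 190 x 12 mm. It stands on a fixed plywood board (420 x 620 mm, laid across the rim of the tray) whose top is 67 mm above the work surface. Origin on the board top under the main pivot; its y axis runs along the plate: the plate spans y = -145 to +45 mm, x = +-35 mm. The rest post stands at y = -105 mm.
- pivot (a point): Vertical axis of the inner arm, on top of the pivot post, 40 mm above the board. Moves with the stand (fixed in an episode).
- rest (a point): Top of the rest post with the yellow cap (13 mm radius, cap top 39 mm above the board), 105 mm from the pivot towards the stand's -y. The parked elbow lies exactly above it; the arm passes freely over the post.
- inner_arm (a joint): Swing of the bare aluminium inner arm (24 mm wide, 105 mm from pivot to elbow, occupying 40 to 52 mm above the board) about the vertical pivot. 0: points to the stand's +y; positive is anticlockwise from above; stops at +pi and -pi, both of which point to the rest (parked). Stiff: stays where left, 0.6 N m friction (it turns when its elbow is pulled sideways with about 6 N).
- elbow (a point): Elbow axis at the outer end of the inner arm, 52 mm above the board.
- outer_arm (a joint): Swing of the white outer arm (22 mm wide, 105 mm from elbow to tip knob, 54 to 66 mm above the board) relative to the inner arm about the vertical elbow axis. 0: straight on in line with the inner arm; positive anticlockwise from above; stops at +pi and -pi, both folded right over the inner arm, the tip knob above the pivot. Stays where left; 0.08 N m friction, far easier than the inner arm.
- elbow_knob (a point): On the axis of the blue knob above the elbow, 94 mm above the board; its y axis points along the outer arm to the tip. The knob is a freely spinning upright cylinder, 20 mm diameter, spanning 86 to 118 mm above the board, on a 10 mm stalk (66 to 86 mm). Pulling it swings the inner arm, the outer arm keeping its angle to the inner one by friction.
- tip_knob (a point): On the axis of the red knob at the outer end of the outer arm, 94 mm above the board; its y axis points from the elbow out along the outer arm. Knob of the same size and heights as the blue one, freely spinning.
- head_hinge (a point): Horizontal hinge axis of the lens head, 85 mm from the elbow along the outer arm (20 mm short of the tip knob), 71 mm above the board; its y axis points out along the outer arm.
- head (a joint): Tilt of the lens head: a black rectangular frame with a clear lens (solid plate for pushing), 56 mm wide, 65 mm long from the hinge, 6 mm thick. 0 (a stop): flat on the outer arm, pointing back to the elbow, top face 74 mm above the board; pi/2: upright; stops at 1.75 (leaning slightly to the tip). It stays where left (0.05 N m friction) and is simply pushed over and down with shut fingers.
- head_edge (a point): Middle of the free edge of the lens head, 65 mm from its hinge.
- jar_red: Loose white jar with a red lid, 47 mm diameter, 76 mm high; origin at the centre of its underside. Stands beside the magnifier on one side or the other of the outer arm and blocks its swing there.
- tape_roll: Loose masking tape roll lying flat, 96 mm diameter, 25 mm high, origin at the centre of its underside; the arms pass over it.
- jar_black: Loose tan-coloured jar with a black lid, 43 mm diameter, 66 mm high; origin at the centre of its underside. Stands on one side or the other of the base plate and blocks the folded arms' swing there.
- pad: Loose yellow note pad, 76 x 76 x 22 mm, origin at the centre of its underside; the arms pass over it.
Things that resemble listed ones, but are neither listed nor needed, are in the scene too. There is more than one size of the jar_red; the one meant has the size given above.

How it is judged:
By the outcome, as a careful person would: the job done as asked, in the order asked, and still so for the second after the job is handed in, with the robot touching nothing.
It also fails if it takes over 72 s, if anything falls off the work surface, if the arm or the gripper's body presses on something with over 40 N, if the wrist force passes 120 N, or if a joint passes its speed limit or range.

## Working session

There is one attempt and no reset: what is moved stays moved. The work goes in short steps, Python scripts to look and compute and a tool call to move; the robot and the scene stay as the last step left them, time stands still between calls to the robot, and variables do not carry over. Pictures are saved under pics/ and viewed, at most 10 in all, crops included, and the job is handed in when it is done.

Besides the shell and the picture viewer there is one more tool, called after "Call:" by a JSON object that holds its "op" and its "data". step_arm: Moves the arm, as the interface text tells. Its arguments: {"type":"object","properties":{"targets":{"type":"array","items":{"type":"array"}},"grip_force":{"type":"number"}},"required":["targets"]}

```bash
mkdir -p pics; ls; cat > h.py <<'E'
import numpy as np, cv2
from workcell import *
def ray(c,px):  # px=(row,col)
    K=np.array(c["camera_matrix"]);R=np.array(c["R"]);t=np.array(c["t"])
    return -R.T@t, R.T@np.linalg.solve(K,[px[1],px[0],1])
def atz(c,px,z):
    o,d=ray(c,px); return o+d*(z-o[2])/d[2]
def proj(c,X):
    K=np.array(c["camera_matrix"]);p=K@(np.array(c["R"])@X+np.array(c["t"])); return p[:2]/p[2]
E
python3 - <<'E'
from h import *
s=read_state();print(s["tool_pos"],s["tcp_rot"],s["width"],nose_length() if callable(nose_length) else nose_length)
for n in("top","scene"):
    im=read_camera(n);cv2.imwrite(f"pics/{n}0.png",im[:,:,::-1]);c=calibration(n)
    for q,z in(("pivot",.107),("rest",.106),("elbow_knob",.161),("tip_knob",.161),("head_hinge",.138),("head_edge",.18),("jar_red",.067),("jar_black",.067),("tape_roll",.067),("pad",.067),("stand",.067)):
        for r in tip_of(n,q)[:3]:
            print(n,q,round(r["score"],2),np.round(r["at"]),np.round(atz(c,r["at"],z),3))
E
```

```text
pics
[0.21328974 0.63981515 0.30255914] [-0.50321256 -3.10057128  0.00349957] 0.9983674747006124 0.0726
top pivot 0.6 [212. 378.] [ 0.594 -0.006  0.107]
top rest 0.83 [218. 430.] [ 0.584 -0.111  0.106]
top elbow_knob 0.75 [204. 328.] [0.596 0.094 0.161]
top tip_knob 0.77 [198. 267.] [0.605 0.209 0.161]
top head_hinge 0.83 [205. 283.] [0.598 0.18  0.138]
top head_edge 0.64 [205. 294.] [0.589 0.157 0.18 ]
top head_edge 0.2 [271. 398.] [ 0.471 -0.035  0.18 ]
top jar_red 0.71 [237. 187.] [0.54  0.384 0.067]
top jar_red 0.69 [272. 304.] [0.474 0.139 0.067]
top jar_red 0.56 [334. 244.] [0.346 0.256 0.067]
top jar_black 0.64 [167. 401.] [ 0.701 -0.061  0.067]
top tape_roll 0.8 [153. 311.] [0.728 0.13  0.067]
top pad 0.89 [272. 398.] [ 0.48  -0.055  0.067]
top pad 0.73 [206. 326.] [0.614 0.096 0.067]
top stand 0.73 [201. 284.] [0.621 0.185 0.067]
top stand 0.57 [213. 375.] [ 0.601 -0.007  0.067]
scene pivot 0.56 [256. 389.] [ 0.599 -0.005  0.107]
scene rest 0.58 [294. 428.] [ 0.59  -0.107  0.106]
scene elbow_knob 0.62 [206. 350.] [0.594 0.1   0.161]
scene elbow_knob 0.58 [173. 313.] [0.601 0.215 0.161]
scene tip_knob 0.8 [175. 314.] [0.598 0.211 0.161]
scene head_hinge 0.78 [192. 322.] [0.594 0.179 0.138]
scene head_hinge 0.62 [297. 425.] [ 0.562 -0.119  0.138]
scene head_hinge 0.52 [209. 348.] [0.603 0.112 0.138]
scene head_edge 0.87 [173. 330.] [0.613 0.176 0.18 ]
scene jar_red 0.74 [257. 291.] [0.476 0.139 0.067]
scene jar_red 0.61 [274. 204.] [0.326 0.218 0.067]
scene jar_red 0.54 [194. 245.] [0.506 0.343 0.067]
scene jar_black 0.65 [256. 448.] [ 0.71  -0.062  0.067]
scene tape_roll 0.7 [198. 381.] [0.724 0.135 0.067]
scene tape_roll 0.51 [322. 357.] [ 0.476 -0.051  0.067]
scene pad 0.84 [322. 357.] [ 0.476 -0.051  0.067]
scene stand 0.6 [268. 387.] [ 0.6   -0.004  0.067]
scene stand 0.25 [207. 348.] [0.652 0.164 0.067]
```

View pics/top0.png

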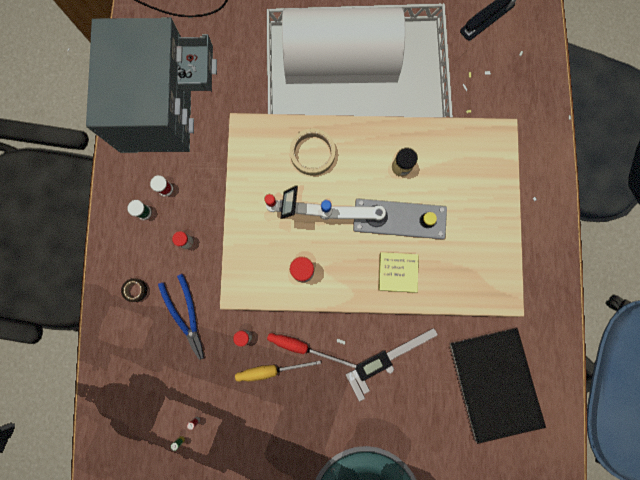

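View pics/scene0.png

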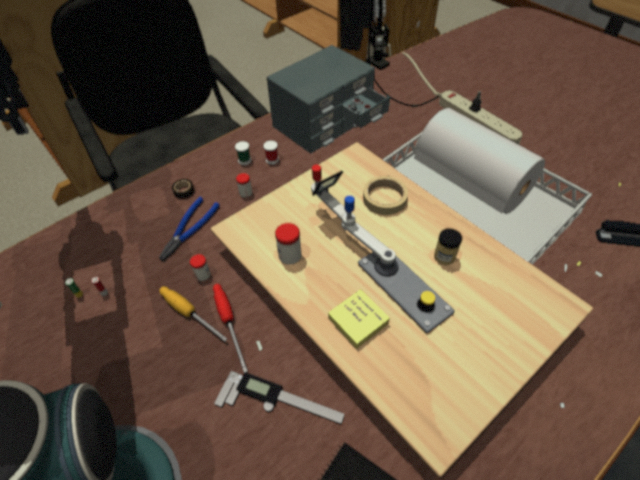

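The top view shows the red-lid jar on the board at pixel (302,269), on the −x side of the outer arm. The red-lid look-alikes at (181,240) and (243,338) are small and off the board, so the outer arm folds round the +x side. The black-lid jar at (406,160) is on the +x side of the plate, so the folded arms swing over the pad on the −x side. The scene view agrees.

Next I triangulate the points and work out a viewing pose.

```bash
cat >> h.py <<'E'
from scipy.spatial.transform import Rotation as Rn
def delta(pos,yaw,s=None):
    """turn/shift from current TCP to a pointing-down pose; yaw = world angle of tool y"""
    s=s or read_state();R0=Rn.from_rotvec(s["tcp_rot"])
    y=np.array([np.cos(yaw),np.sin(yaw),0]);z=np.array([0,0,-1.]);R1=Rn.from_matrix(np.c_[np.cross(y,z),y,z])
    return (R0.inv()*R1).as_rotvec(), R0.inv().apply(np.array(pos)-s["tool_pos"])*1000
def tri(ps):
    A=0;b=0
    for c,px in ps:
        o,d=ray(c,px);d/=np.linalg.norm(d);M=np.eye(3)-np.outer(d,d);A=A+M;b=b+M@o
    return np.linalg.solve(A,b)
E
python3 - <<'E'
from h import *
a,b=calibration("top"),calibration("scene")
for n,p,q in(("edge",[205,294],[173,330]),("tip",[198,267],[175,314]),("elb",[204,328],[206,350]),("hinge",[205,283],[192,322])):print(n,tri([(a,p),(b,q)]))
s=read_state();R=Rn.from_rotvec(s["tcp_rot"]);print(R.as_matrix().round(3))
c=calibration("wrist");Rc=np.array(c["R"]);print(c["camera_matrix"],R.inv().apply(-Rc.T@c["t"]-s["tool_pos"]),(Rc@R.as_matrix()).round(2))
print(delta([.5,.08,.38],np.arctan2(R.as_matrix()[1,1],R.as_matrix()[0,1])))
E
```

```text
edge [0.58535894 0.15234787 0.21295736]
tip [0.60338429 0.21097726 0.1579269 ]
elb [0.59316332 0.095079   0.16689828]
hinge [0.59675908 0.18132351 0.13596916]
[[-0.949  0.316 -0.   ]
 [ 0.316  0.949 -0.   ]
 [ 0.    -0.    -1.   ]]
[[354.84885438   0.         321.60547535]
 [  0.         354.84885438 238.33220879]
 [  0.           0.           1.        ]] [ 0.06950184 -0.0002987  -0.07102935] [[ 0.    1.   -0.  ]
 [-0.96  0.   -0.28]
 [-0.28  0.    0.96]]
(array([-2.53872651e-05, -3.97756944e-05, -5.04898068e-10]), array([-449.05499518, -440.94442673,  -76.13296759]))
```

Call:
{"op": "step_arm", "data": {"targets": [[[0, 0, 0], [-28, -21, -8], 0], [[0, 0, 0], [-28, -21, -8], 0], [[0, 0, 0], [-28, -21, -8], 0], [[0, 0, 0], [-28, -21, -8], 0], [[0, 0, 0], [-28, -21, -8], 0]]}}

```text
time: 1.62
tool_pos: [0.3136, 0.4951, 0.3443]
tcp_rot: [0.502, 3.101, 0.0]
wrist_force: [1.1, 0.1, 0.3]
width: 0.299
grip_force: 0.0
```

Call:
{"op": "step_arm", "data": {"targets": [[[0, 0, 0], [-28, -21, -8], 0], [[0, 0, 0], [-28, -21, -8], 0], [[0, 0, 0], [-28, -21, -8], 0], [[0, 0, 0], [-28, -21, -8], 0], [[0, 0, 0], [-28, -21, -8], 0]]}}

```text
time: 2.03
tool_pos: [0.4133, 0.351, 0.3845]
tcp_rot: [0.503, 3.101, 0.001]
wrist_force: [0.8, -0.3, 0.5]
width: 0.002
grip_force: 0.0
```

Call:
{"op": "step_arm", "data": {"targets": [[[0, 0, 0], [-28, -21, 0], 0], [[0, 0, 0], [-28, -21, 0], 0], [[0, 0, 0], [-28, -21, 0], 0], [[0, 0, 0], [-28, -21, 0], 0], [[0, 0, 0], [-28, -21, 0], 0]]}}

```text
time: 2.45
tool_pos: [0.513, 0.2071, 0.3842]
tcp_rot: [0.503, 3.1, 0.001]
wrist_force: [0.7, 0.1, 0.0]
width: 0.002
grip_force: 0.0
```

Call:
{"op": "step_arm", "data": {"targets": [[[0, 0, -0.08], [-28, -21, 0], 0], [[0, 0, -0.08], [-28, -21, 0], 0], [[0, 0, -0.08], [-28, -21, 0], 0], [[0, 0, -0.08], [-20, -10, 0], 0], [[0, 0, 0], [0, 0, 0], 0]]}}

```text
time: 2.87
tool_pos: [0.6006, 0.1128, 0.3834]
tcp_rot: [0.005, 3.14, -0.002]
wrist_force: [-0.0, -0.0, -0.4]
width: -0.001
grip_force: 0.0
```

```bash
python3 - <<'E'
from h import *
s=read_state();print(s["time"],s["tool_pos"],s["q"],s["width"])
c=calibration("wrist");im=read_camera("wrist");cv2.imwrite("pics/w1.png",im[:,:,::-1])
for q,z in(("pivot",.107),("rest",.106),("elbow_knob",.161),("tip_knob",.161),("head_hinge",.138),("head_edge",.2),("jar_red",.067),("jar_black",.067)):
    for r in tip_of("wrist",q)[:2]: print(q,round(r["score"],2),np.round(r["at"]),np.round(atz(c,r["at"],z),3))
E
```

```text
2.8667 [0.60055537 0.11281016 0.38343624] [ 1.45585080e-01  1.04471760e-01  1.64583751e+00 -1.50249489e-03
  1.39010654e+00 -1.42206593e+00] -0.001149405716776813
pivot 0.91 [203. 201.] [ 0.594 -0.007  0.107]
pivot 0.33 [290. 176.] [ 0.688 -0.043  0.107]
rest 0.63 [193.  92.] [ 0.584 -0.114  0.106]
elbow_knob 0.65 [210. 308.] [0.591 0.101 0.161]
tip_knob 0.9 [222. 430.] [0.601 0.205 0.161]
tip_knob 0.65 [194.  93.] [ 0.577 -0.078  0.161]
head_hinge 0.76 [215. 400.] [0.6   0.184 0.138]
head_edge 0.93 [227. 378.] [0.596 0.154 0.2  ]
jar_red 0.97 [142. 557.] [0.538 0.361 0.067]
jar_red 0.8 [ 78. 349.] [0.476 0.14  0.067]
jar_black 0.77 [287. 175.] [ 0.703 -0.061  0.067]
```

View pics/w1.png

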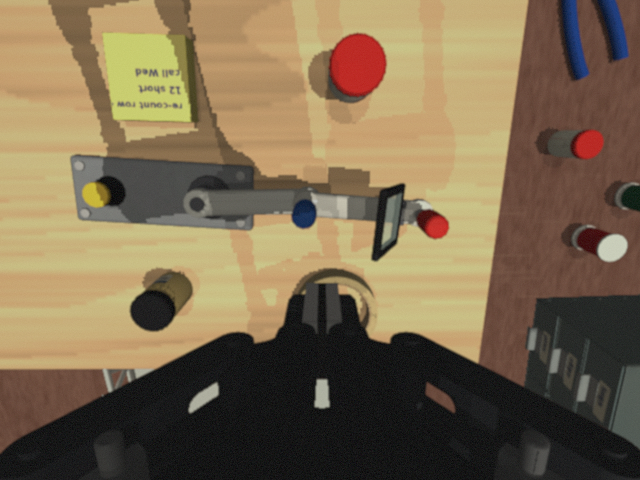

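The wrist view shows the lens head at (388,222), leaning towards the elbow at about 65°, with its free edge at about y 0.155. The tip knob is at (430,222) and the elbow knob at (305,213). I go in above the tip knob with shut fingers and push the head over.

Call:
{"op": "step_arm", "data": {"targets": [[[0, 0, 0], [1, 30, 0], 0], [[0, 0, 0], [1, 30, 0], 0], [[0, 0, 0], [1, 19, 30], 0], [[0, 0, 0], [0, 0, 35], 0], [[0, 0, 0], [0, 0, 32], 0]]}}

```text
time: 3.73
tool_pos: [0.5946, 0.1971, 0.2868]
tcp_rot: [-0.002, 3.139, 0.001]
wrist_force: [0.5, 0.0, 0.8]
width: 0.001
grip_force: 0.0
```

Call:
{"op": "step_arm", "data": {"targets": [[[0, 0, 0], [0, 0, 16], 0], [[0, 0, 0], [0, 0, 8], 0], [[0, 0, 0], [0, -6, 0], 0], [[0, 0, 0], [0, -6, 0], 0], [[0, 0, 0], [0, -6, 0], 0]]}}

```text
time: 4.15
tool_pos: [0.5959, 0.1766, 0.2652]
tcp_rot: [0.003, 3.138, 0.001]
wrist_force: [1.2, 0.3, -0.1]
width: -0.001
grip_force: 0.0
```

Call:
{"op": "step_arm", "data": {"targets": [[[0, 0, 0], [0, -6, 3], 0], [[0, 0, 0], [0, -6, 5], 0], [[0, 0, 0], [0, -5, 6], 0], [[0, 0, 0], [0, -5, 7], 0], [[0, 0, 0], [0, -4, 7], 0]]}}

```text
time: 4.57
tool_pos: [0.5949, 0.1501, 0.2345]
tcp_rot: [0.004, 3.141, -0.0]
wrist_force: [0.5, -0.8, 0.1]
width: 0.001
grip_force: 0.5
```

Call:
{"op": "step_arm", "data": {"targets": [[[0, 0, 0], [0, -2, 7], 0], [[0, 0, 0], [0, -1, 6], 0], [[0, 0, 0], [0, 0, 5], 0], [[0, 0, 0], [0, 0, 2], 0], [[0, 0, 0], [0, 0, 0], 0]]}}

```text
time: 4.98
tool_pos: [0.5944, 0.148, 0.214]
tcp_rot: [-0.003, -3.14, 0.0]
wrist_force: [1.1, 0.6, 0.2]
width: -0.001
grip_force: 0.0
```

Call:
{"op": "step_arm", "data": {"targets": [[[0, 0, 0], [0, 0, 2], 0], [[0, 0, 0], [0, 0, 1], 0], [[0, 0, 0], [0, 0, 1], 0]]}}

```text
time: 5.23
tool_pos: [0.5956, 0.1483, 0.213]
tcp_rot: [0.002, 3.139, 0.001]
wrist_force: [-2.5, -1.8, 10.7]
width: -0.001
grip_force: 5.8
```

Call:
{"op": "step_arm", "data": {"targets": [[[0, 0, 0], [0, 0, -20], 0], [[0, 0, 0], [0, 0, -35], 0], [[0, 0, 0], [0, 0, -35], 40], [[0, 0, 0], [-5, 0, -30], 40], [[0, 0, 0], [0, 0, 0], 40]]}}

```text
time: 5.65
tool_pos: [0.6034, 0.149, 0.3398]
tcp_rot: [0.002, 3.127, 0.005]
wrist_force: [0.4, 0.0, 0.5]
width: 0.414
grip_force: 0.0
```

```bash
cat > look.py <<'E'
from h import *
import sys
s=read_state();print(s["time"],s["tool_pos"],s["tcp_rot"],s["q"][5],s["width"])
c=calibration("wrist");im=read_camera("wrist");cv2.imwrite(f"pics/{sys.argv[1]}.png",im[:,:,::-1])
for q,z in(("pivot",.107),("rest",.106),("elbow_knob",.161),("tip_knob",.161),("head_hinge",.138),("head_edge",.138),("jar_red",.067),("jar_black",.067)):
    for r in tip_of("wrist",q)[:2]: print(q,round(r["score"],2),np.round(r["at"]),np.round(atz(c,r["at"],z),3))
E
python3 look.py w2
```

```text
5.65 [0.60344284 0.14899136 0.33982562] [2.29588280e-03 3.12746446e+00 4.79813878e-03] -1.3674540902108987 0.41377216358449515
pivot 0.59 [219. 364.] [0.607 0.186 0.107]
pivot 0.57 [204. 139.] [ 0.593 -0.008  0.107]
elbow_knob 0.84 [217. 253.] [0.592 0.1   0.161]
elbow_knob 0.37 [196.  14.] [ 0.577 -0.067  0.161]
tip_knob 0.79 [227. 396.] [0.6   0.203 0.161]
head_hinge 0.86 [217. 363.] [0.598 0.182 0.138]
head_edge 0.64 [210. 282.] [0.592 0.118 0.138]
head_edge 0.37 [ 66. 311.] [0.489 0.142 0.138]
jar_red 0.64 [136. 549.] [0.537 0.361 0.067]
jar_red 0.29 [218. 366.] [0.616 0.194 0.067]
jar_black 0.85 [301. 121.] [ 0.706 -0.064  0.067]
```

View pics/w2.png

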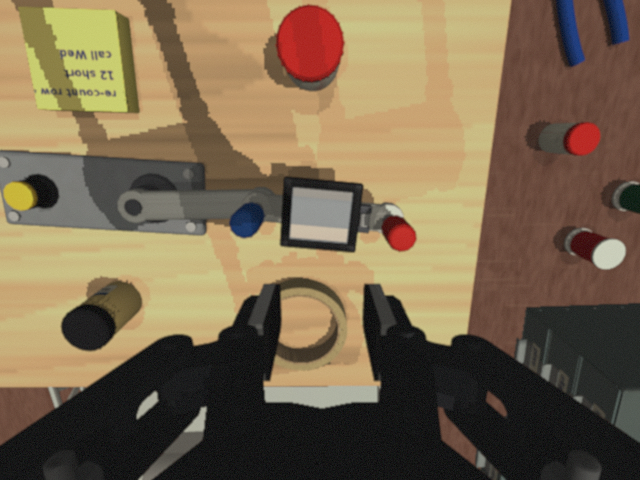

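The head now lies flat on the outer arm: frame at (322,213), edge to hinge about 64 mm in the arm plane. Next I cage the tip knob loosely and swing it clockwise round the +x side.

Call:
{"op": "step_arm", "data": {"targets": [[[0, 0, 0], [1, 28, 0], 60], [[0, 0, 0], [1, 27, 0], 60], [[0, 0, -0.117], [0, 0, 0], 60], [[0, 0, -0.117], [0, 0, 0], 60], [[0, 0, -0.117], [0, 0, 0], 60]]}}

```text
time: 6.52
tool_pos: [0.5975, 0.2036, 0.3299]
tcp_rot: [0.556, -3.09, 0.0]
wrist_force: [0.4, 0.0, 0.1]
width: 0.705
grip_force: 0.0
```

Call:
{"op": "step_arm", "data": {"targets": [[[0, 0, -0.117], [0, 0, 10], 60], [[0, 0, -0.117], [0, 0, 10], 60], [[0, 0, -0.117], [0, 0, 10], 60], [[0, 0, -0.117], [0, 0, 10], 60], [[0, 0, -0.117], [0, 0, 10], 60]]}}

```text
time: 6.93
tool_pos: [0.5976, 0.2029, 0.2796]
tcp_rot: [1.422, -2.8, -0.0]
wrist_force: [-0.3, 0.6, -0.9]
width: 0.705
grip_force: 0.0
```

Call:
{"op": "step_arm", "data": {"targets": [[[0, 0, -0.117], [0, 0, 10], 60], [[0, 0, -0.117], [0, 0, 0], 60], [[0, 0, 0], [0, 0, 0], 60]]}}

```text
time: 7.18
tool_pos: [0.5971, 0.2028, 0.2689]
tcp_rot: [1.734, -2.616, -0.002]
wrist_force: [0.7, -1.1, 0.4]
width: 0.703
grip_force: 0.0
```

```bash
python3 - <<'E'
from h import *
s=read_state();print(s["time"],s["q"])
c=calibration("wrist");read_camera("wrist")
for q in("tip_knob","elbow_knob"):
    for r in tip_of("wrist",q)[:2]: print(q,r["score"],r["at"],atz(c,r["at"],.161))
print(s["tool_pos"],delta([.6005,.204,.22],np.radians(157)))
E
```

```text
7.1833 [ 2.87871714e-01  2.06050353e-01  1.74029489e+00  7.62780618e-06
  1.19861174e+00 -2.45402791e+00]
tip_knob 0.88 [272.2, 312.0] [0.60209067 0.20063125 0.161     ]
elbow_knob 0.7 [70.2, 246.0] [0.59069539 0.09710023 0.161     ]
[0.59705685 0.20275705 0.26889593] (array([-5.90241206e-06, -1.18850934e-05, -4.22845917e-03]), array([-1.91846246, -1.90424726, 50.86633389]))
```

Call:
{"op": "step_arm", "data": {"targets": [[[0, 0, 0], [-2, -3, 20], 60], [[0, 0, 0], [0, 0, 20], 60], [[0, 0, 0], [0, 0, 9], 28], [[0, 0, 0], [0, 0, 0], 28], [[0, 0, 0], [0, 0, 0], 28]]}}

```text
time: 7.75
tool_pos: [0.6012, 0.2036, 0.2216]
tcp_rot: [1.731, -2.621, -0.001]
wrist_force: [0.3, -0.4, 0.9]
width: 0.327
grip_force: 0.0
```

```bash
python3 - <<'E'
from h import *
s=read_state();print(s["tool_pos"],s["width"]*85.4,s["wrist_force"])
E_=np.array([.592,.0985]);ph0,ph1=np.radians([85.4,-89.5]);y0,y1=np.radians([157,2]);N=28
P=lambda t:(np.r_[E_+.105*np.array([np.cos(ph0+t*(ph1-ph0)),np.sin(ph0+t*(ph1-ph0))]),.22],y0+t*(y1-y0))
cur=dict(tool_pos=np.r_[s["tool_pos"][:2],.22],tcp_rot=s["tcp_rot"])
for i in range(1,N+1):
    p,y=P(i/N);a,d=delta(p,y,cur);print(i,a[2].round(3),d.round(1))
    yy=np.array([np.cos(y),np.sin(y),0]);z=np.array([0,0,-1.])
    cur=dict(tool_pos=p,tcp_rot=Rn.from_matrix(np.c_[np.cross(yy,z),yy,z]).as_rotvec())
E
```

```text
[0.60118523 0.20357602 0.22160127] 27.916642375044674 [ 0.25003569 -0.37213195  0.87551537]
1 0.095 [ -2.4 -10.5  -0. ]
2 0.097 [ -2.9 -11.1  -0. ]
3 0.097 [ -2.7 -11.1  -0. ]
4 0.097 [ -2.6 -11.1   0. ]
5 0.097 [ -2.5 -11.2  -0. ]
6 0.097 [ -2.3 -11.2   0. ]
7 0.097 [ -2.2 -11.2  -0. ]
8 0.097 [ -2.  -11.3  -0. ]
9 0.097 [ -1.9 -11.3  -0. ]
10 0.097 [ -1.8 -11.3  -0. ]
11 0.097 [ -1.6 -11.3  -0. ]
12 0.097 [ -1.5 -11.3  -0. ]
13 0.097 [ -1.3 -11.4   0. ]
14 0.097 [ -1.2 -11.4   0. ]
15 0.097 [ -1.1 -11.4  -0. ]
16 0.097 [ -0.9 -11.4  -0. ]
17 0.097 [ -0.8 -11.4  -0. ]
18 0.097 [ -0.6 -11.4  -0. ]
19 0.097 [ -0.5 -11.4  -0. ]
20 0.097 [ -0.4 -11.4   0. ]
21 0.097 [ -0.2 -11.4   0. ]
22 0.097 [ -0.1 -11.4  -0. ]
23 0.097 [  0.1 -11.4   0. ]
24 0.097 [  0.2 -11.4  -0. ]
25 0.097 [  0.4 -11.4  -0. ]
26 0.097 [  0.5 -11.4  -0. ]
27 0.097 [  0.6 -11.4  -0. ]
28 0.097 [  0.8 -11.4  -0. ]
```

Call:
{"op": "step_arm", "data": {"targets": [[[0, 0, 0.095], [-2.4, -10.5, 0], 28], [[0, 0, 0.097], [-2.9, -11, 0], 28], [[0, 0, 0.097], [-2.7, -11, 0], 28], [[0, 0, 0.097], [-2.6, -11, 0], 28], [[0, 0, 0.097], [-2.5, -11, 0], 28]]}}

```text
time: 8.17
tool_pos: [0.6544, 0.1846, 0.2237]
tcp_rot: [-1.047, 2.96, 0.001]
wrist_force: [-0.4, 0.7, -0.1]
width: 0.327
grip_force: 0.5
```

```bash
python3 - <<'E'
from h import *
s=read_state();print(s["tool_pos"],s["width"]*85.4,s["wrist_force"])
for n in("top","scene"):
    c=calibration(n);read_camera(n)
    for q in("tip_knob","elbow_knob"):
        for r in tip_of(n,q)[:2]: print(n,q,r["score"],r["at"],atz(c,r["at"],.161))
E
```

```text
[0.65440781 0.1845724  0.22367291] 27.915561536449378 [-0.38882439  0.67809353 -0.08962189]
scene tip_knob 0.6 [168.3, 339.4] [0.64958236 0.19057055 0.161     ]
scene elbow_knob 0.75 [207.7, 347.2] [0.5880311  0.10015323 0.161     ]
```

Call:
{"op": "step_arm", "data": {"targets": [[[0, 0, 0.097], [-2.3, -11.2, 0], 28], [[0, 0, 0.097], [-2.2, -11.2, 0], 28], [[0, 0, 0.097], [-2, -11.3, 0], 28], [[0, 0, 0.097], [-1.9, -11.3, 0], 28], [[0, 0, 0.097], [-1.8, -11.3, 0], 28]]}}

```text
time: 8.88
tool_pos: [0.6885, 0.1403, 0.2224]
tcp_rot: [-0.31, 3.126, 0.001]
wrist_force: [0.1, 1.2, 0.6]
width: 0.328
grip_force: 0.5
```

Call:
{"op": "step_arm", "data": {"targets": [[[0, 0, 0.097], [-1.6, -11.3, 0], 28], [[0, 0, 0.097], [-1.5, -11.3, 0], 28], [[0, 0, 0.097], [-1.3, -11.4, 0], 28], [[0, 0, 0.097], [-1.2, -11.4, 0], 28], [[0, 0, 0.097], [-1.1, -11.4, 0], 28]]}}

```text
time: 9.3
tool_pos: [0.6954, 0.084, 0.2224]
tcp_rot: [0.45, 3.108, 0.001]
wrist_force: [0.3, 1.0, 0.1]
width: 0.326
grip_force: 0.5
```

```bash
python3 - <<'E'
from h import *
s=read_state();print(s["tool_pos"],s["width"]*85.4,s["wrist_force"])
t=15/28;ph=np.radians(85.4-t*174.9);print("want",.592+.105*np.cos(ph),.0985+.105*np.sin(ph),157-155*t, "turn/shift",delta([.592+.105*np.cos(ph),.0985+.105*np.sin(ph),.22],np.radians(157-155*t)))
for n in("scene","wrist"):
    c=calibration(n);read_camera(n)
    for q in("tip_knob","elbow_knob","pivot"):
        for r in tip_of(n,q)[:2]: print(n,q,r["score"],r["at"],atz(c,r["at"],.107 if q=="pivot" else .161))
E
```

```text
[0.6954245  0.08398914 0.22243558] 27.834994255017456 [0.29509489 1.04374585 0.08655135]
want 0.695901152459519 0.08334907535548486 73.96428571428572 turn/shift (array([ 0.00093996,  0.00065814, -0.00780683]), array([-0.63707895, -0.48081459,  2.4355493 ]))
scene tip_knob 0.85 [183.6, 390.4] [0.69480014 0.0916215  0.161     ]
scene elbow_knob 0.56 [206.4, 350.7] [0.59519812 0.09826095 0.161     ]
scene pivot 0.56 [257.1, 391.3] [ 0.59982038 -0.00992681  0.107     ]
scene pivot 0.45 [269.5, 384.1] [ 0.56973481 -0.02090819  0.107     ]
wrist tip_knob 0.59 [312.2, 326.9] [0.69590923 0.08589832 0.161     ]
wrist elbow_knob 0.81 [28.0, 278.3] [0.59124417 0.09893124 0.161     ]
wrist pivot 0.97 [125.4, 89.9] [ 0.59118474 -0.00659475  0.107     ]
```

Tracking well, and the inner arm has not moved. I carry on.

Call:
{"op": "step_arm", "data": {"targets": [[[0, 0, 0.097], [-0.9, -11.4, 0], 28], [[0, 0, 0.097], [-0.8, -11.4, 0], 28], [[0, 0, 0.097], [-0.6, -11.4, 0], 28], [[0, 0, 0.097], [-0.5, -11.4, 0], 28], [[0, 0, 0.097], [-0.4, -11.4, 0], 28]]}}

```text
time: 10.12
tool_pos: [0.6725, 0.0325, 0.222]
tcp_rot: [1.184, 2.909, 0.001]
wrist_force: [-0.1, 1.5, -0.0]
width: 0.324
grip_force: 0.5
```

Call:
{"op": "step_arm", "data": {"targets": [[[0, 0, 0.097], [-0.2, -11.4, 0], 28], [[0, 0, 0.097], [-0.1, -11.4, 0], 28], [[0, 0, 0.097], [0.1, -11.4, 0], 28], [[0, 0, 0.097], [0.2, -11.4, 0], 28], [[0, 0, 0.097], [0.4, -11.4, 0], 28]]}}

```text
time: 10.53
tool_pos: [0.6258, 0.0005, 0.222]
tcp_rot: [1.848, 2.54, 0.001]
wrist_force: [0.6, 0.6, 0.2]
width: 0.331
grip_force: 0.5
```

Call:
{"op": "step_arm", "data": {"targets": [[[0, 0, 0.097], [0.5, -11.4, 0], 28], [[0, 0, 0.097], [0.6, -11.4, 0], 28], [[0, 0, 0.05], [0.8, -8, 0], 28], [[0, 0, 0], [0, -2, 0], 28], [[0, 0, 0], [0, 0, 0], 28]]}}

```text
time: 10.95
tool_pos: [0.5932, -0.0046, 0.222]
tcp_rot: [2.137, 2.303, 0.0]
wrist_force: [0.3, -0.2, 0.4]
width: 0.331
grip_force: 0.0
```

```bash
python3 - <<'E'
from h import *
s=read_state();print(s["tool_pos"],s["width"]*85.4,s["wrist_force"],s["q"],Rn.from_rotvec(s["tcp_rot"]).as_matrix()[:2,1])
for n in("scene","wrist","top"):
    c=calibration(n);read_camera(n)
    for q in("tip_knob","elbow_knob","pivot"):
        for r in tip_of(n,q)[:2]: print(n,q,r["score"],r["at"],atz(c,r["at"],.107 if q=="pivot" else .161))
E
```

```text
[ 0.59323764 -0.00455735  0.22201111] 28.266705637186778 [ 0.30652457 -0.21609422  0.38023359] [-4.96860821e-02  1.75016787e-01  1.86815115e+00  4.81879036e-05
  1.09834974e+00 -1.24324742e-01] [0.99721746 0.07454751]
scene tip_knob 0.85 [236.4, 387.0] [0.5940405  0.00236432 0.161     ]
scene tip_knob 0.3 [219.1, 354.4] [0.57867744 0.0704555  0.161     ]
scene elbow_knob 0.6 [208.5, 348.6] [0.58861458 0.09692175 0.161     ]
scene pivot 0.69 [255.7, 387.6] [ 0.5970032  -0.00313342  0.107     ]
wrist tip_knob 0.7 [318.3, 326.9] [ 0.59691791 -0.00710545  0.161     ]
wrist pivot 0.8 [269.4, 316.3] [ 0.59174486 -0.00662312  0.107     ]
top tip_knob 0.95 [204.2, 378.8] [ 0.59826815 -0.00168873  0.161     ]
top tip_knob 0.6 [154.8, 311.8] [0.69163994 0.12675555 0.161     ]
top elbow_knob 0.76 [204.8, 325.9] [0.59480866 0.09772781 0.161     ]
top pivot 0.88 [213.3, 376.6] [ 0.59194383 -0.00451332  0.107     ]
```

Call:
{"op": "step_arm", "data": {"targets": [[[0, 0, 0], [0, -2, 0], 28], [[0, 0, 0], [0, -1, 0], 28], [[0, 0, 0], [0, 0, 0], 28]]}}

```text
time: 11.8
tool_pos: [0.5904, -0.0052, 0.2219]
tcp_rot: [2.14, 2.3, 0.0]
wrist_force: [0.0, 1.1, 0.8]
width: 0.329
grip_force: 0.1
```

Call:
{"op": "step_arm", "data": {"targets": [[[0, 0, 0], [0, -1, 0], 28], [[0, 0, 0], [0, 0, 0], 28]]}}

```text
time: 11.97
tool_pos: [0.5894, -0.0052, 0.2219]
tcp_rot: [2.14, 2.3, 0.0]
wrist_force: [0.7, -0.2, -0.1]
width: 0.33
grip_force: 0.2
```

Call:
{"op": "step_arm", "data": {"targets": [[[0, 0, 0], [0, -1, 0], 28], [[0, 0, 0], [0, 0, 0], 28]]}}

```text
time: 12.13
tool_pos: [0.5885, -0.0053, 0.2219]
tcp_rot: [2.14, 2.3, 0.0]
wrist_force: [0.5, 0.5, -0.0]
width: 0.329
grip_force: 0.2
```

Call:
{"op": "step_arm", "data": {"targets": [[[0, 0, 0], [0, -1, 0], 28], [[0, 0, 0], [0, 0, 0], 28]]}}

```text
time: 12.3
tool_pos: [0.588, -0.0054, 0.222]
tcp_rot: [2.139, 2.299, 0.001]
wrist_force: [3.7, 0.6, -1.6]
width: 0.325
grip_force: 1.4
```

Call:
{"op": "step_arm", "data": {"targets": [[[0, 0, 0], [0, -1, 0], 28], [[0, 0, 0], [0, 0, 0], 28]]}}

```text
time: 12.47
tool_pos: [0.5877, -0.0054, 0.2221]
tcp_rot: [2.138, 2.298, 0.003]
wrist_force: [5.6, -0.2, -2.9]
width: 0.33
grip_force: 2.9
```

Call:
{"op": "step_arm", "data": {"targets": [[[0, 0, 0], [0, 3, 0], 28], [[0, 0, 0], [0, 1, -3], 40], [[0, 0, 0], [0, 0, -25], 50], [[0, 0, 0], [0, 0, -40], 60], [[0, 0, 0], [35, 3, 0], 60]]}}

```text
time: 12.88
tool_pos: [0.5943, 0.026, 0.298]
tcp_rot: [2.138, 2.288, 0.008]
wrist_force: [2.2, 0.3, 1.5]
width: 0.7
grip_force: 0.0
```

Call:
{"op": "step_arm", "data": {"targets": [[[0, 0, 0], [35, 3, 0], 60], [[0, 0, 0], [33, 2, 0], 60], [[0, 0, 0], [0, 0, 0], 60], [[0, 0, 0], [0, 0, 0], 60]]}}

```text
time: 13.22
tool_pos: [0.5906, 0.0998, 0.29]
tcp_rot: [-2.136, -2.303, 0.001]
wrist_force: [0.2, 0.1, -1.0]
width: 0.705
grip_force: 0.0
```

```bash
python3 look.py w3; python3 - <<'E'
from h import *
print(delta([.592,.0985,.222],0.03))
E
```

```text
13.2167 [0.59062474 0.09975042 0.29004181] [-2.13599748e+00 -2.30302186e+00  1.33348479e-03] 0.05063774516165141 0.704543674096756
pivot 0.85 [357. 314.] [ 0.593 -0.006  0.107]
rest 0.5 [331. 317.] [0.593 0.018 0.106]
elbow_knob 0.56 [263. 321.] [0.591 0.097 0.161]
elbow_knob 0.46 [160. 184.] [0.511 0.151 0.161]
tip_knob 0.93 [407. 314.] [ 0.594 -0.007  0.161]
head_hinge 0.61 [361. 315.] [0.593 0.012 0.138]
head_hinge 0.29 [334. 314.] [0.59  0.035 0.138]
head_edge 0.81 [279. 319.] [0.591 0.077 0.138]
head_edge 0.49 [263. 323.] [0.593 0.089 0.138]
jar_red 0.82 [ 2. 46.] [0.38  0.248 0.067]
jar_red 0.68 [161. 185.] [0.477 0.142 0.067]
(array([-2.28520883e-04,  6.40292696e-05,  4.07976502e-02]), array([ 1.05540296,  0.93453937, 67.82990902]))
```

View pics/w3.png

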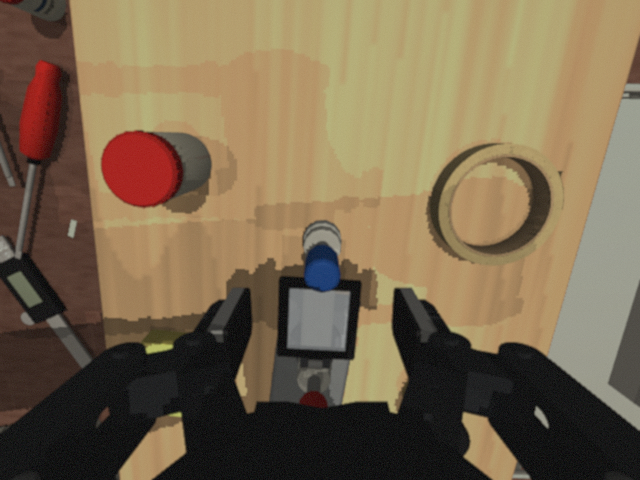

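The wrist view confirms the fold: the tip knob at (314,400) is over the pivot, the head is under it, and the elbow knob is at (322,268). I descend over the elbow knob and plan the swing.

Call:
{"op": "step_arm", "data": {"targets": [[[0, 0, 0], [-1, 1, 30], 60], [[0, 0, 0], [0, 0, 30], 60], [[0, 0, 0], [0, 0, 8], 28], [[0, 0, 0], [0, 0, 0], 28], [[0, 0, 0], [0, 0, 0], 28]]}}

```text
time: 14.08
tool_pos: [0.5921, 0.097, 0.2218]
tcp_rot: [-2.14, -2.299, 0.001]
wrist_force: [0.3, -0.4, 0.6]
width: 0.326
grip_force: 0.0
```

```bash
cat > arc.py <<'E'
from h import *
import sys
a0,a1,y0,y1,N,k=map(float,sys.argv[1:]);N=int(N)
s=read_state();print(s["tool_pos"],s["width"]*85.4,s["wrist_force"])
C=np.array([.593,-.0065]);cur=dict(tool_pos=np.r_[s["tool_pos"][:2],.222],tcp_rot=s["tcp_rot"])
for i in range(1,N+1):
    t=i/N;ph=np.radians(a0+t*(a1-a0));y=np.radians(y0+t*(y1-y0));p=np.r_[C+.105*np.array([np.cos(ph),np.sin(ph)]),.222]
    a,d=delta(p,y,cur);print(i,a[2].round(3),d.round(1))
    yy=np.array([np.cos(y),np.sin(y),0]);z=np.array([0,0,-1.])
    cur=dict(tool_pos=p,tcp_rot=Rn.from_matrix(np.c_[np.cross(yy,z),yy,z]).as_rotvec())
E
python3 arc.py 90.5 215.5 4.3 127 25 0
```

```text
[0.59209594 0.09704561 0.22183386] 27.871028316655902 [ 0.29119372 -0.39205542  0.55643785]
1 -0.089 [ 1.6 -9.1  0. ]
2 -0.086 [ 0.2 -9.2 -0. ]
3 -0.086 [ 0.2 -9.2 -0. ]
4 -0.086 [ 0.2 -9.2 -0. ]
5 -0.086 [ 0.1 -9.2 -0. ]
6 -0.086 [ 0.1 -9.2  0. ]
7 -0.086 [ 0.1 -9.2  0. ]
8 -0.086 [ 0.1 -9.2 -0. ]
9 -0.086 [ 0.1 -9.2 -0. ]
10 -0.086 [ 0.1 -9.2  0. ]
11 -0.086 [ 0.1 -9.2 -0. ]
12 -0.086 [ 0.  -9.2 -0. ]
13 -0.086 [ 0.  -9.2 -0. ]
14 -0.086 [ 0.  -9.2 -0. ]
15 -0.086 [ 0.  -9.2  0. ]
16 -0.086 [-0.  -9.2 -0. ]
17 -0.086 [-0.  -9.2 -0. ]
18 -0.086 [-0.  -9.2 -0. ]
19 -0.086 [-0.1 -9.2 -0. ]
20 -0.086 [-0.1 -9.2 -0. ]
21 -0.086 [-0.1 -9.2 -0. ]
22 -0.086 [-0.1 -9.2 -0. ]
23 -0.086 [-0.1 -9.2 -0. ]
24 -0.086 [-0.1 -9.2 -0. ]
25 -0.086 [-0.1 -9.2 -0. ]
```

Call:
{"op": "step_arm", "data": {"targets": [[[0, 0, -0.089], [1.6, -9.1, 0], 28], [[0, 0, -0.086], [0.2, -9.2, 0], 28], [[0, 0, -0.086], [0.2, -9.2, 0], 28], [[0, 0, -0.086], [0.2, -9.2, 0], 28], [[0, 0, -0.086], [0.1, -9.2, 0], 28]]}}

```text
time: 14.5
tool_pos: [0.5502, 0.0891, 0.2247]
tcp_rot: [1.587, 2.704, 0.009]
wrist_force: [5.9, 2.3, -3.9]
width: 0.328
grip_force: 3.0
```

```bash
python3 - <<'E'
from h import *
s=read_state();print(s["tool_pos"],s["width"]*85.4,s["wrist_force"])
for n in("wrist","scene"):
    c=calibration(n);read_camera(n)
    for q in("tip_knob","elbow_knob"):
        for r in tip_of(n,q)[:2]: print(n,q,r["score"],r["at"],atz(c,r["at"],.161))
E
```

```text
[0.55023535 0.08910553 0.2246898 ] 27.98416512947964 [ 5.93696389  2.32665039 -3.89093285]
wrist tip_knob 0.64 [311.9, 335.9] [0.55691655 0.0911301  0.161     ]
wrist elbow_knob 0.84 [309.5, 331.6] [0.55478402 0.0912236  0.161     ]
scene tip_knob 0.6 [233.7, 385.8] [0.59689936 0.00813531 0.161     ]
scene elbow_knob 0.94 [219.1, 340.6] [0.55971498 0.08716545 0.161     ]
scene elbow_knob 0.47 [243.0, 377.4] [0.57069658 0.00296706 0.161     ]
```

Swinging well with about 6 N. I continue.

Call:
{"op": "step_arm", "data": {"targets": [[[0, 0, -0.086], [0.1, -9.2, 0], 28], [[0, 0, -0.086], [0.1, -9.2, 0], 28], [[0, 0, -0.086], [0.1, -9.2, 0], 28], [[0, 0, -0.086], [0.1, -9.2, 0], 28], [[0, 0, -0.086], [0.1, -9.2, 0], 28]]}}

```text
time: 15.22
tool_pos: [0.5136, 0.0613, 0.2235]
tcp_rot: [0.976, 2.982, 0.006]
wrist_force: [3.0, 5.4, 1.1]
width: 0.327
grip_force: 3.1
```

Call:
{"op": "step_arm", "data": {"targets": [[[0, 0, -0.086], [0.1, -9.2, 0], 28], [[0, 0, -0.086], [0, -9.2, 0], 28], [[0, 0, -0.086], [0, -9.2, 0], 28], [[0, 0, -0.086], [0, -9.2, 0], 28], [[0, 0, -0.086], [0, -9.2, 0], 28]]}}

```text
time: 15.63
tool_pos: [0.4925, 0.0205, 0.2234]
tcp_rot: [0.318, 3.123, 0.005]
wrist_force: [1.2, 5.8, 3.7]
width: 0.328
grip_force: 3.0
```

```bash
python3 - <<'E'
from h import *
s=read_state();print(s["tool_pos"],s["width"]*85.4,s["wrist_force"],s["q"][5])
ph=np.radians(165.5);print(delta([.593+.105*np.cos(ph),-.0065+.105*np.sin(ph),.222],np.radians(77.9)))
for n in("wrist","scene"):
    c=calibration(n);read_camera(n)
    for q in("tip_knob","elbow_knob"):
        for r in tip_of(n,q)[:2]: print(n,q,r["score"],r["at"],atz(c,r["at"],.161))
E
```

```text
[0.49246122 0.02050598 0.22342403] 27.984117858168943 [1.21876481 5.79092627 3.65646126] -1.3800445173758114
(array([0.0036248 , 0.00221679, 0.00811126]), array([ 0.95253251, -0.93172347,  1.41854928]))
wrist elbow_knob 0.95 [311.8, 334.3] [0.49427131 0.02554813 0.161     ]
scene tip_knob 0.89 [239.2, 386.3] [ 0.5885336  -0.00130081  0.161     ]
scene elbow_knob 0.56 [256.2, 335.3] [0.49602733 0.0300421  0.161     ]
```

Call:
{"op": "step_arm", "data": {"targets": [[[0, 0, -0.086], [0, -9.2, 0], 28], [[0, 0, -0.086], [0, -9.2, 0], 28], [[0, 0, -0.086], [0, -9.2, 0], 28], [[0, 0, -0.086], [0, -9.2, 0], 28], [[0, 0, -0.086], [0, -9.2, 0], 28]]}}

```text
time: 16.35
tool_pos: [0.4894, -0.0252, 0.2217]
tcp_rot: [0.356, -3.12, -0.004]
wrist_force: [-0.5, 6.2, 3.1]
width: 0.323
grip_force: 3.0
```

Call:
{"op": "step_arm", "data": {"targets": [[[0, 0, -0.086], [0, -9.2, 0], 28], [[0, 0, -0.086], [0, -9.2, 0], 28], [[0, 0, -0.086], [0, -9.2, 0], 28], [[0, 0, -0.086], [0, -9.2, 0], 28], [[0, 0, -0.086], [0, -9.2, 0], 28]]}}

```text
time: 16.77
tool_pos: [0.5066, -0.0675, 0.2216]
tcp_rot: [1.013, -2.971, -0.005]
wrist_force: [-2.7, 5.4, 4.7]
width: 0.33
grip_force: 3.0
```

```bash
python3 - <<'E'
from h import *
s=read_state();print(s["tool_pos"],s["width"]*85.4,s["wrist_force"],s["q"][5])
ph=np.radians(215.5);print(delta([.593+.105*np.cos(ph),-.0065+.105*np.sin(ph),.222],np.radians(127)))
for n in("wrist","scene"):
    c=calibration(n);read_camera(n)
    for q in("tip_knob","elbow_knob"):
        for r in tip_of(n,q)[:2]: print(n,q,r["score"],r["at"],atz(c,r["at"],.161))
E
```

```text
[ 0.50658739 -0.06748292  0.22157089] 28.19742981641693 [-2.66815745  5.43493798  4.69487431] -2.4107049721544316
(array([ 0.00381511, -0.00125465,  0.01121738]), array([-0.74182252, -0.55941978, -0.43216198]))
scene elbow_knob 0.82 [288.0, 377.1] [ 0.5042271  -0.06305598  0.161     ]
```

Now I release the knob, lift, flip the wrist by half a turn and take the knob again.

Call:
{"op": "step_arm", "data": {"targets": [[[0, 0, 0], [0, 4, 0], 28], [[0, 0, 0], [0, 0, 0], 60], [[0, 0, 0], [0, 0, -25], 60], [[0, 0, 0], [0, 0, -40], 60], [[0, 0, 0.12], [0, 0, -5], 60]]}}

```text
time: 17.48
tool_pos: [0.5075, -0.0654, 0.2983]
tcp_rot: [-0.825, 3.022, -0.007]
wrist_force: [1.5, -0.7, 1.9]
width: 0.704
grip_force: 0.0
```

Call:
{"op": "step_arm", "data": {"targets": [[[0, 0, 0.12], [0, 0, 0], 60], [[0, 0, 0.12], [0, 0, 0], 60], [[0, 0, 0.12], [0, 0, 0], 60], [[0, 0, 0.12], [0, 0, 0], 60], [[0, 0, 0.12], [0, 0, 0], 60]]}}

```text
time: 17.9
tool_pos: [0.5047, -0.065, 0.2919]
tcp_rot: [0.113, 3.139, -0.0]
wrist_force: [0.1, 0.0, 0.4]
width: 0.703
grip_force: 0.0
```

Call:
{"op": "step_arm", "data": {"targets": [[[0, 0, 0.12], [0, 0, 0], 60], [[0, 0, 0.12], [0, 0, 0], 60], [[0, 0, 0.12], [0, 0, 0], 60], [[0, 0, 0.12], [0, 0, 0], 60], [[0, 0, 0.12], [0, 0, 0], 60]]}}

```text
time: 18.32
tool_pos: [0.5047, -0.065, 0.2918]
tcp_rot: [1.036, 2.966, -0.0]
wrist_force: [0.9, 0.0, 0.5]
width: 0.702
grip_force: 0.0
```

Call:
{"op": "step_arm", "data": {"targets": [[[0, 0, 0.12], [0, 0, 0], 60], [[0, 0, 0.12], [0, 0, 0], 60], [[0, 0, 0.12], [0, 0, 0], 60], [[0, 0, 0.12], [0, 0, 0], 60], [[0, 0, 0.12], [0, 0, 0], 60]]}}

```text
time: 18.73
tool_pos: [0.5047, -0.065, 0.2919]
tcp_rot: [1.866, 2.527, -0.0]
wrist_force: [-0.2, 0.4, -0.6]
width: 0.701
grip_force: 0.0
```

Call:
{"op": "step_arm", "data": {"targets": [[[0, 0, 0.12], [0, 0, 0], 60], [[0, 0, 0.12], [0, 0, 0], 60], [[0, 0, 0.12], [0, 0, 0], 60], [[0, 0, 0.12], [0, 0, 0], 60], [[0, 0, 0.12], [0, 0, 0], 60]]}}

```text
time: 19.15
tool_pos: [0.5047, -0.065, 0.2918]
tcp_rot: [2.53, 1.863, -0.0]
wrist_force: [0.2, -0.5, -0.2]
width: 0.705
grip_force: 0.0
```

Call:
{"op": "step_arm", "data": {"targets": [[[0, 0, 0.12], [0, 0, 0], 60], [[0, 0, 0.12], [0, 0, 0], 60], [[0, 0, 0.12], [0, 0, 0], 60], [[0, 0, 0.12], [0, 0, 0], 60], [[0, 0, 0], [0, 0, 0], 60]]}}

```text
time: 19.57
tool_pos: [0.5047, -0.065, 0.2918]
tcp_rot: [2.898, 1.213, -0.0]
wrist_force: [-0.3, -0.5, -0.2]
width: 0.703
grip_force: 0.0
```

```bash
python3 look.py w4; python3 - <<'E'
from h import *
s=read_state();R=Rn.from_rotvec(s["tcp_rot"]).as_matrix();print(np.degrees(np.arctan2(R[1,1],R[0,1])))
E
```

```text
19.5667 [ 0.50473857 -0.06498841  0.29183753] [ 2.89799729e+00  1.21260076e+00 -1.22138348e-04] 0.6013530096323152 0.7028824221646485
pivot 0.92 [ 84. 353.] [ 0.593 -0.006  0.107]
rest 0.79 [202. 444.] [ 0.586 -0.111  0.106]
elbow_knob 0.82 [258. 322.] [ 0.505 -0.066  0.161]
tip_knob 0.92 [ 72. 360.] [ 0.592 -0.006  0.161]
head_hinge 0.72 [112. 353.] [ 0.577 -0.019  0.138]
head_edge 0.92 [216. 327.] [ 0.522 -0.053  0.138]
jar_red 0.57 [ 55. 102.] [0.478 0.143 0.067]
jar_black 0.82 [ 38. 506.] [ 0.702 -0.062  0.067]
-44.368466263164706
```

View pics/w4.png

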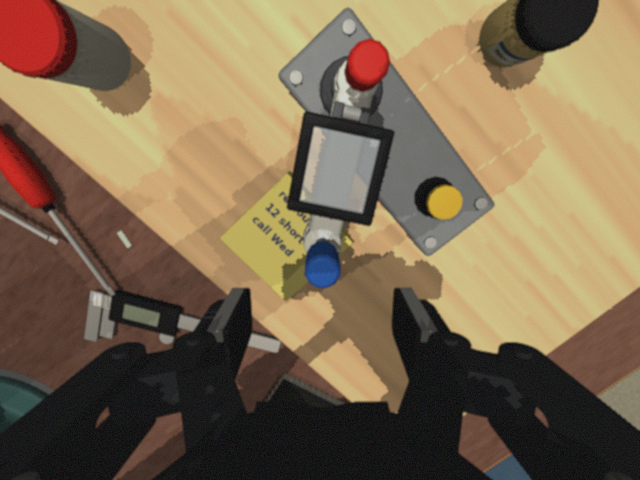

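The elbow knob is centred at (322,265), the folded stack is intact, and the yellow rest is at (444,202).

Call:
{"op": "step_arm", "data": {"targets": [[[0, 0, 0], [0, 0, 30], 60], [[0, 0, 0], [0, 0, 30], 60], [[0, 0, 0], [0, 0, 10], 28], [[0, 0, 0], [0, 0, 0], 28], [[0, 0, 0], [0, 0, 0], 28]]}}

```text
time: 20.43
tool_pos: [0.5048, -0.0651, 0.2217]
tcp_rot: [-2.895, -1.217, 0.002]
wrist_force: [0.6, 0.4, 0.3]
width: 0.331
grip_force: 0.0
```

```bash
python3 arc.py 214 262 -44.4 -8 10 0
```

```text
[ 0.50476381 -0.06514524  0.22173858] 28.246085248105043 [0.63105158 0.38615004 0.33020261]
1 -0.063 [-0.6  9.6 -0. ]
2 -0.064 [-1.2  8.7  0. ]
3 -0.064 [-1.1  8.7  0. ]
4 -0.064 [-0.9  8.8 -0. ]
5 -0.064 [-0.7  8.8  0. ]
6 -0.064 [-0.5  8.8  0. ]
7 -0.064 [-0.3  8.8  0. ]
8 -0.064 [-0.2  8.8  0. ]
9 -0.064 [0.  8.8 0. ]
10 -0.064 [0.2 8.8 0. ]
```

Call:
{"op": "step_arm", "data": {"targets": [[[0, 0, -0.063], [-0.6, 9.6, 0], 28], [[0, 0, -0.064], [-1.2, 8.7, 0], 28], [[0, 0, -0.064], [-1.1, 8.7, 0], 28], [[0, 0, -0.064], [-0.9, 8.8, 0], 28], [[0, 0, -0.064], [-0.7, 8.8, 0], 28]]}}

```text
time: 20.85
tool_pos: [0.5366, -0.0953, 0.2227]
tcp_rot: [-2.661, -1.665, 0.003]
wrist_force: [-5.6, 2.5, -1.1]
width: 0.322
grip_force: 3.1
```

Call:
{"op": "step_arm", "data": {"targets": [[[0, 0, -0.064], [-0.5, 8.8, 0], 28], [[0, 0, -0.064], [-0.3, 8.8, 0], 28], [[0, 0, -0.064], [-0.2, 8.8, 0], 28], [[0, 0, -0.064], [0, 8.8, 0], 28], [[0, 0, -0.064], [0.2, 7, 0], 28]]}}

```text
time: 21.27
tool_pos: [0.5762, -0.1102, 0.2227]
tcp_rot: [-2.362, -2.068, 0.004]
wrist_force: [-5.5, 0.3, -1.5]
width: 0.328
grip_force: 3.0
```

```bash
python3 - <<'E'
from h import *
s=read_state();R=Rn.from_rotvec(s["tcp_rot"]).as_matrix();print(s["tool_pos"],s["width"]*85.4,s["wrist_force"],s["q"][5],np.degrees(np.arctan2(R[1,1],R[0,1])))
for n in("wrist","scene","top"):
    c=calibration(n);read_camera(n)
    for q in("tip_knob","elbow_knob"):
        for r in tip_of(n,q)[:2]: print(n,q,r["score"],r["at"],atz(c,r["at"],.161))
E
```

```text
[ 0.57622187 -0.1102055   0.22274021] 27.969434114977684 [-5.52836932  0.25100512 -1.48150939] -0.09831189979980114 -7.605625366188667
wrist tip_knob 0.98 [28.3, 329.0] [ 0.5927521  -0.00713939  0.161     ]
wrist elbow_knob 0.74 [313.9, 312.3] [ 0.57260756 -0.11065308  0.161     ]
scene tip_knob 0.74 [237.9, 387.0] [ 5.91580636e-01 -4.07167308e-05  1.61000000e-01]
scene elbow_knob 0.86 [282.1, 429.8] [ 0.57716499 -0.1116848   0.161     ]
top tip_knob 0.96 [204.9, 375.5] [0.59678064 0.00449954 0.161     ]
top elbow_knob 0.78 [213.2, 436.1] [ 0.58353847 -0.10903615  0.161     ]
```

Call:
{"op": "step_arm", "data": {"targets": [[[0, 0, 0], [0, 4, 0], 28], [[0, 0, 0], [0, 3, 0], 28], [[0, 0, 0], [0, 0, 0], 28]]}}

```text
time: 21.97
tool_pos: [0.5839, -0.1111, 0.2226]
tcp_rot: [-2.367, -2.065, 0.001]
wrist_force: [-5.1, 0.9, 3.7]
width: 0.324
grip_force: 2.2
```

Call:
{"op": "step_arm", "data": {"targets": [[[0, 0, 0], [0, 2, 0], 28], [[0, 0, 0], [0, 0, 0], 28]]}}

```text
time: 22.13
tool_pos: [0.5858, -0.1113, 0.2226]
tcp_rot: [-2.367, -2.065, 0.0]
wrist_force: [-4.7, -0.3, 3.0]
width: 0.327
grip_force: 2.4
```

Call:
{"op": "step_arm", "data": {"targets": [[[0, 0, 0], [0, 2, 0], 28], [[0, 0, 0], [0, 0, 0], 28]]}}

```text
time: 22.3
tool_pos: [0.5878, -0.1116, 0.2225]
tcp_rot: [-2.367, -2.065, 0.0]
wrist_force: [-4.5, 0.7, 4.1]
width: 0.325
grip_force: 2.4
```

Call:
{"op": "step_arm", "data": {"targets": [[[0, 0, 0], [0, 1.5, 0], 28], [[0, 0, 0], [0, 0, 0], 28]]}}

```text
time: 22.47
tool_pos: [0.5892, -0.1118, 0.2226]
tcp_rot: [-2.367, -2.065, 0.001]
wrist_force: [-5.3, 0.6, 3.1]
width: 0.33
grip_force: 2.5
```

Call:
{"op": "step_arm", "data": {"targets": [[[0, 0, 0], [0, 1.5, 0], 28], [[0, 0, 0], [0, 0, 0], 28]]}}

```text
time: 22.63
tool_pos: [0.59, -0.1119, 0.2225]
tcp_rot: [-2.366, -2.064, 0.002]
wrist_force: [-7.3, 0.7, 5.6]
width: 0.328
grip_force: 3.8
```

Call:
{"op": "step_arm", "data": {"targets": [[[0, 0, 0], [0, 1, 0], 28], [[0, 0, 0], [0, 0, 0], 28]]}}

```text
time: 22.8
tool_pos: [0.5903, -0.1119, 0.2224]
tcp_rot: [-2.365, -2.063, 0.004]
wrist_force: [-10.1, 1.0, 6.5]
width: 0.331
grip_force: 5.0
```

Call:
{"op": "step_arm", "data": {"targets": [[[0, 0, 0], [0, 1, 0], 28], [[0, 0, 0], [0, 0, 0], 28]]}}

```text
time: 22.97
tool_pos: [0.5905, -0.112, 0.2223]
tcp_rot: [-2.364, -2.062, 0.006]
wrist_force: [-12.1, 2.6, 8.0]
width: 0.328
grip_force: 6.3
```

Call:
{"op": "step_arm", "data": {"targets": [[[0, 0, 0], [0, -4, 0], 28], [[0, 0, 0], [0, -3, 0], 36], [[0, 0, 0], [0, 0, -25], 40], [[0, 0, 0], [0, 0, -40], 40], [[0, 0, 0], [0, 0, -35], 40]]}}

```text
time: 23.38
tool_pos: [0.586, -0.1113, 0.3226]
tcp_rot: [2.367, 2.065, 0.001]
wrist_force: [1.5, -0.7, -0.1]
width: 0.47
grip_force: 0.0
```

Call:
{"op": "step_arm", "data": {"targets": [[[0, 0, 0], [30, 0, -20], 40], [[0, 0, 0], [0, 0, 0], 40]]}}

```text
time: 23.55
tool_pos: [0.5937, -0.0794, 0.3498]
tcp_rot: [2.359, 2.06, 0.018]
wrist_force: [1.2, 1.2, 0.9]
width: 0.469
grip_force: 0.0
```

```bash
python3 look.py w5
```

```text
23.55 [ 0.59373467 -0.07936301  0.34980048] [2.3593101  2.06004971 0.01785692] -0.041363895601336284 0.46913901554768705
pivot 0.58 [135. 305.] [ 0.593 -0.007  0.107]
rest 0.6 [251. 313.] [ 0.586 -0.111  0.106]
elbow_knob 0.56 [272. 313.] [ 0.586 -0.11   0.161]
tip_knob 0.88 [134. 305.] [ 0.595 -0.007  0.161]
head_hinge 0.72 [161. 307.] [ 0.593 -0.027  0.138]
head_hinge 0.39 [196. 200.] [ 0.504 -0.042  0.138]
head_edge 0.78 [242. 313.] [ 0.589 -0.092  0.138]
jar_black 0.83 [178. 422.] [ 0.701 -0.063  0.067]
```

View pics/w5.png

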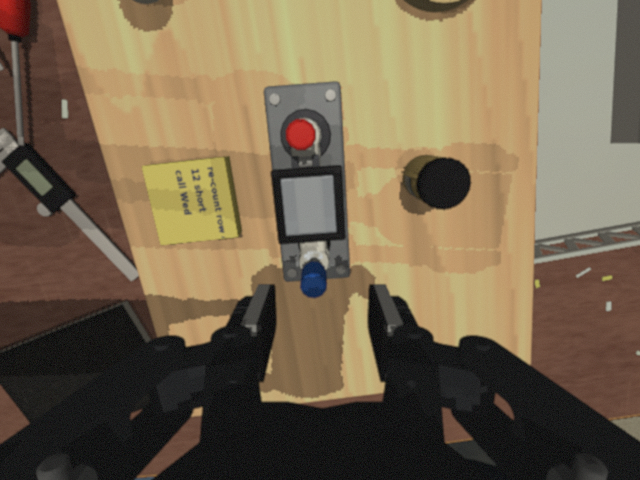

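The arms lie parked along the plate with the elbow over the rest. The head is flat at (308,203), the tip knob is over the pivot at (301,134), and the pad and black jar are undisturbed. I hand the job in.

```bash
python3 -c "
from workcell import *
print(finish_job())"
```

```text
the job is handed in; nothing more can be done
None
```

The magnifier is folded and parked in the order asked: head flat, outer arm folded over the inner arm on the +x side, then both swung over the pad to the stop above the yellow rest. The pad and black jar show undisturbed in the last picture; I did not look again at the red jar or tape roll after the swing. I handed the job in at about 24 s, and no verdict came back.

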